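# Bring up the bench supply: isolator first, then the interlocked selector

### The arm

A 7-joint arm with a two-finger parallel gripper is mounted at the origin on a cart in front of the work surface, level with it; the furniture and walls round the work are solid. World frame = base frame: x ahead of the robot, y to its left, z up, the work surface at z = 0. Lengths are in m, angles in rad, forces in N, time in s.
With the tool pointing down it reaches from about 0.425 to 1.025 m from the base axis. Payload 9.4 kg.
Tool frame: the origin (TCP) lies on the centre line of the jaws, within the pads' length; the fingertips stand 19 mm ahead of it and the grasp point (between the pads) is the TCP (robot.tcp_to_tips is the distance from the TCP to the fingertips, in m); y points along the fingers, x is the direction in which the jaws open and shut, and the axes are right-handed (so a half turn about y gives the same grasp; the last joint's range is limited). The gripper opens to 85 mm and grips with 20 to 120 N. Pads are 22 mm wide; open, the fingers measure 114 mm over their backs; the gripper's body (76 mm by 85 mm) begins 54 mm behind the grasp point. The pads swing forward as they close: fully open they stand 13 mm farther back than shut.
Start: joints at [-1.251, 0.599, -0.003, 1.599, 0.002, 0.943, -0.08], TCP at [0.28, 0.669, 0.25] pointing down, gripper open.
Joint ranges: [-2.57, 2.57], [-0.35, 1.97], [-1.29, 1.29], [0.11, 2.56], [-1.05, 4.19], [0.11, 1.86], [-2.63, 2.63]. Speed limits (rad/s): [2.22, 2.22, 3.01, 3.01, 3.14, 3.14, 3.14].

### API

Orientations are given as a rotation vector (axis times angle).
In Python, from rig import robot gives the robot as it stands. Calls block until the motion is done:
- robot.goto(position, orientation): joint-space move of the TCP to a pose.
- robot.servo_line(position, orientation=None, feed=0.15, contact_N=None): straight line of the TCP; orientation=None keeps the orientation; feed is the mean speed in m/s. With contact_N (N) it stops when the force on the tool has changed by that much, and returns True; else False.
- robot.move_j(angles): joint-space move.
- robot.move_gripper(opening, grip_force=None): finger opening in m; grip_force is the grip in N (None keeps the last); returns when the fingers have stopped.
- robot.hold(seconds).
- robot.ik(position, orientation): joint angles nearest the present ones, or None.
- robot.grab_frame(name): name is "scene" or "side" or "wrist"; returns a dict with "image" (480x640x3 uint8, red, green, blue), "fx", "fy", "cx", "cy" (pixels), "k1" (the pictures are not rectified: a ray, as slopes to the right and down, at radius r is drawn at 1 + k1 r^2 times it, then the intrinsics apply), "cam_to_world" (4x4, takes a point from camera to world coordinates). Camera axes: x right, y up, looking along -z (the intrinsics and any distortion apply to the point x, -y, -z); pixel columns grow to the right and rows downward; lengths in m; the calibration is good to about 2 mm. A picture is of the moment at which its call begins. There is no depth.
A pose or a line that the arm cannot do raises robot.IKError and nothing moves.
- robot.finish_job(): hands the job in, once; it reports no verdict.
Readings, each from a call of its own:
- robot.current_time_s(): time.
- robot.current_joint_positions(): joint angles.
- robot.current_joint_velocities(): joint speeds.
- robot.current_effort(): joint torques, N m.
- robot.current_ee_pos(): TCP position.
- robot.current_tcp_rot(): TCP orientation.
- robot.current_contact_force(): force on the tool from outside, world axes, zero at the start.
- robot.current_wrist_torque(): the same for the moment, N m.
- robot.current_opening(): finger opening in m.
Only numpy, scipy, OpenCV 4.12 (cv2) and the standard library are available. Lean on these libraries where they do the work, as an engineer would, in place of code of your own. Each camera call takes 0.05 s, during which the arm holds its last target. There are 200 camera calls.

### The job

Bring up the grey bench power supply for the hand drill: turn the red isolator knob on its sloping face clockwise to its stop, which frees the interlocked black selector knob, then turn the selector clockwise until its white pointer stands right at the green marker, without swinging well past the marker or moving it. Leave both knobs set there, and leave the paint pot, thread spool and glue bottle standing where they are.

Things in the scene. Friction and masses are not known exactly. Their poses are not given: they have to be found in the camera images.
- supply: Grey wedge-shaped bench power supply, 180 mm deep (x), 256 mm wide (y), 93 mm high, fixed on the green cutting mat (mat top 3 mm above the table). Origin: centre of its underside; x points to its back, y to its left, z up. Its sloping control face rises from 35 mm high at the front edge to 93 mm; red isolator knob on the left, black selector knob on the right.
- panel: The sloping face: origin on the face, midway between the two knobs' axes, which are 100 mm apart and square to it. x points up the slope, y left, z out of the face, leaning 0.40 rad (23 degrees) from vertical toward the unit's front. Under each knob turns a flat lock disc (isolator steel, selector brass), radius 57 mm, its top 8 mm above the face, with a bite out of its rim.
- isolator_grip (a point): Where to grip the red isolator knob: on its axis, 34 mm above the sloping face. The knob is a bar 12 mm thick that stands out of the face: its top is 12 mm above this point, the round skirt at its foot (radius 21 mm) 20 mm below it; it reaches 24 mm to its white pointer end, 20 mm the other way. x: along the bar to the pointer end, y: across it, z: out of the face.
- isolator (a joint): Isolator angle, rad: 0 = off (pointer to the left), grows as it turns clockwise seen from outside the face, 1.40 = on, at its stop, pointer straight up the slope to the red dot. It starts between 0 and 0.3, and stays where it is left; friction 0.06 N m.
- selector_grip (a point): Where to grip the black selector knob: same shape, sizes and axes as the isolator's (x to its white pointer end, z out of the face).
- selector (a joint): Selector angle, rad: starts near 0, grows as it turns clockwise seen from outside the face, stop at 1.80. Its disc hooks round the isolator's and cannot turn (0.05 rad of play) until the isolator is at its stop; once turned, it locks the isolator. The pointer is at the green marker when this equals joint set_mark. It stays where it is left; friction 0.06 N m.
- selector_pointer (a point): Outer end of the white line on the selector's disc, 54 mm from the axis, at the disc's top; axes as the selector's.
- set_mark (a joint): Where the green marker stands, rad, on the scale of joint selector (0.7 to 1.4). It is stiff and is not to be moved.
- mark_tip (a point): Inner end of the small bright green marker tab (10 x 9 x 6 mm) that stands beyond the rim of the selector's disc, 58.5 mm from the selector's axis; x points outward from the axis through the marker, z out of the face.
- green_pot_mid (a point): Green acrylic paint pot with white lid, 32 mm across, 38 mm high, loose bystander; point on its axis 15 mm above its foot.
- thread_spool_mid (a point): Wooden spool of dark thread, 25 mm across, 29 mm high, loose bystander; point on its axis 15 mm above its foot.
- red_glue_mid (a point): Small black glue bottle with red label and black cap, 23 x 32 mm, 83 mm high, loose bystander; point on its axis 40 mm above its foot.

How it is judged:
By the outcome, as a careful person would: the job done as asked, in the order asked, and still so for the second after the job is handed in, with the robot touching nothing.
It also fails if it takes over 51 s, if anything falls off the work surface, if the arm or the gripper's body presses on something with over 40 N, if the wrist force passes 120 N, or if a joint passes its speed limit or range.

## Working session

There is one attempt and no reset: what is moved stays moved. The work goes in short steps, each a Python script; the robot and the scene stay as the last script left them, time stands still between calls to the robot, and variables do not carry over. Pictures are saved under pics/ and viewed, about 8 in all and at most 12, crops included, and the job is handed in when it is done.

```bash
mkdir -p pics; ls
python3 - <<'E'
from rig import robot
import cv2,numpy as np
for n in ["scene","side"]:
    f=robot.grab_frame(n); cv2.imwrite(f"pics/{n}0.png",f["image"][:,:,::-1])
    print(n,f["fx"],f["fy"],f["cx"],f["cy"],f["k1"]);print(np.round(f["cam_to_world"],4).tolist())
print(robot.current_time_s(),robot.current_tcp_rot())
E
```

```text
pics
scene 489.150576645603 489.150576645603 317.99581677661615 237.4906919665313 -0.06420676596789957
[[-0.6664, 0.3655, -0.6498, 0.0116], [-0.7455, -0.3388, 0.574, 0.6267], [-0.0104, 0.867, 0.4983, 0.5026], [0.0, 0.0, 0.0, 1.0]]
side 459.6597673482635 459.6597673482635 321.38076993911085 242.89588223946242 0.006481000178902628
[[-0.9824, 0.0899, -0.1639, 0.4335], [-0.1867, -0.5155, 0.8363, 0.8566], [-0.0093, 0.8522, 0.5232, 0.5252], [0.0, 0.0, 0.0, 1.0]]
0.1 [-1.37211964 -0.91137471  0.91317795]
```

View pics/scene0.png

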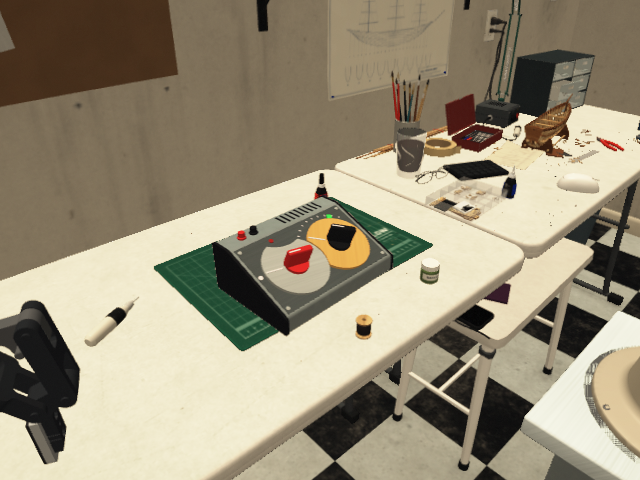

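View pics/side0.png

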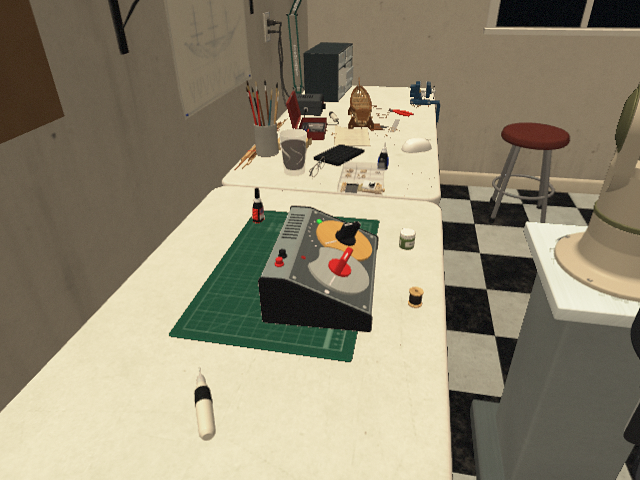

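The scene picture shows the supply at about (300,255), with the red knob at (298,260), the black one at (341,237) and the green marker near (328,216). In the side picture the red knob is at (341,263) and the black at (348,233). I'll enlarge both.

Run:
```python
import cv2
a=cv2.imread("pics/scene0.png")[190:340,205:405]; cv2.imwrite("pics/sc.png",cv2.resize(a,None,fx=4,fy=4,interpolation=cv2.INTER_CUBIC))
a=cv2.imread("pics/side0.png")[195:345,250:450]; cv2.imwrite("pics/si.png",cv2.resize(a,None,fx=4,fy=4,interpolation=cv2.INTER_CUBIC))
```

```text
(no output)
```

View pics/sc.png

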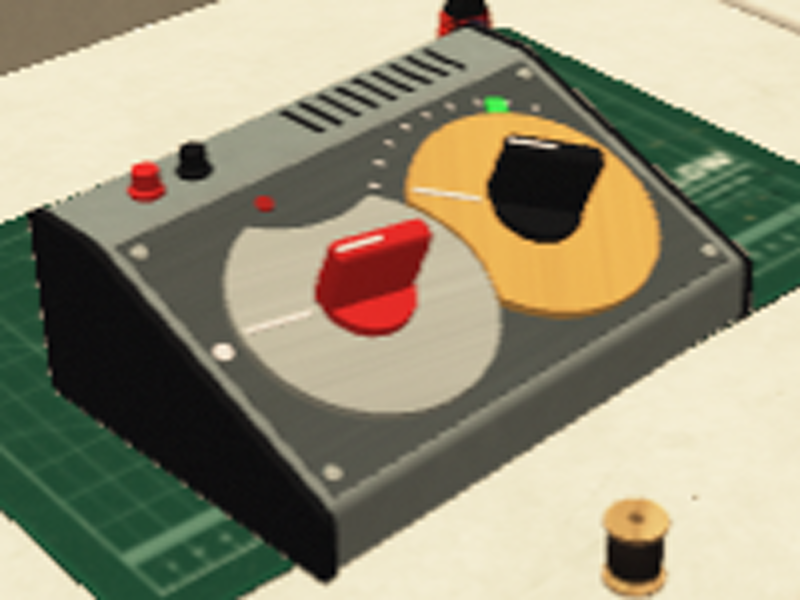

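View pics/si.png

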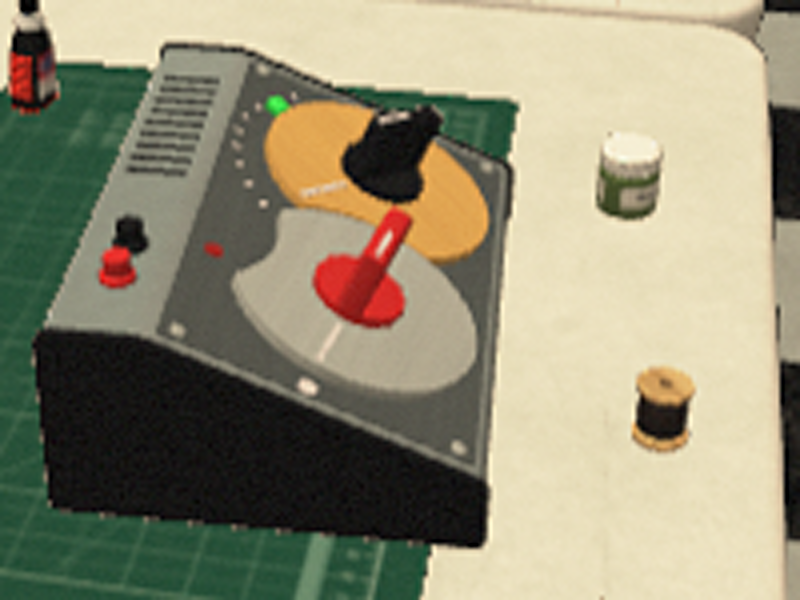

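```bash
cat > geo.py <<'E'
import numpy as np
from scipy.spatial.transform import Rotation as R
def ray(f,uv):
    xd=(uv[0]-f["cx"])/f["fx"]; yd=(uv[1]-f["cy"])/f["fy"]; x,y=xd,yd
    for _ in range(10):
        s=1+f["k1"]*(x*x+y*y); x,y=xd/s,yd/s
    M=np.array(f["cam_to_world"]); return M[:3,3],M[:3,:3]@np.array([x,-y,-1])
def proj(f,P):
    M=np.array(f["cam_to_world"]); p=M[:3,:3].T@(np.asarray(P)-M[:3,3]); x,y=p[0]/-p[2],-p[1]/-p[2]
    s=1+f["k1"]*(x*x+y*y); return np.array([f["cx"]+f["fx"]*x*s,f["cy"]+f["fy"]*y*s])
RP=R.from_euler('y',-0.4).as_matrix()   # panel in supply
def panel(p):  # x,y,yaw,s -> origin, R
    Rs=R.from_euler('z',p[2]).as_matrix(); t=np.array([p[0],p[1],.003])
    return t+Rs@np.array([-.09+p[3]*np.cos(.4),0,.035+p[3]*np.sin(.4)]),Rs@RP,t,Rs
def onplane(f,uv,o,Rm,h):
    c,d=ray(f,uv); n=Rm[:,2]; k=n@(o+n*h-c)/(n@d); return Rm.T@(c+k*d-o)
E
cat > fit.py <<'E'
from geo import *; from rig import robot; from scipy.optimize import least_squares
F={n:robot.grab_frame(n) for n in("scene","side")}; off={"scene":(205,190),"side":(250,195)}
C={"scene":[((333,580),(-.09,.128,0)),((745,315),(-.09,-.128,0)),((35,210),(.09,.128,.093)),((55,388),(.09,.128,0))],
"side":[((485,543),(-.09,.128,0)),((52,508),(.09,.128,0)),((38,340),(.09,.128,.093)),((490,480),(-.09,.128,.035))]}
D={"scene":([(224,290),(260,360),(310,398),(390,411),(460,393),(500,330)],[(408,180),(410,160),(440,125),(540,114),(630,160),(660,235),(640,287),(590,310)]),
"side":([(235,285),(260,330),(320,370),(400,390),(460,373),(477,330),(450,275)],[(267,140),(285,110),(330,102),(485,195),(490,230),(470,255),(440,260)])}
px=lambda n,u:np.array(u)/4+off[n]
def res(p,parts=False):
    o,Rm,t,Rs=panel(p); r=[];q=[]
    for n,f in F.items():
        for u,X in C[n]: r+=list(.5*(proj(f,t+Rs@np.array(X))-px(n,u)))
        for k,y in((0,.05),(1,-.05)):
            for u in D[n][k]:
                w=onplane(f,px(n,u),o,Rm,.008); r.append((np.hypot(w[0],w[1]-y)-.057)*700)
    return np.array(r)
s=least_squares(res,[.6,-.05,0,.075],loss="soft_l1"); p=s.x
print(p,np.round(res(p),1)); np.save("p.npy",p); o,Rm,t,Rs=panel(p)
for n,a,b,m in(("scene",(245,331),(415,190),(497,105)),("side",(321,358),(304,194),(277,105))):
    for nm,u,y in(("iso",a,.05),("sel",b,-.05),("mark",m,-.05)):
        w=onplane(F[n],px(n,u),o,Rm,.008)-[0,y,0]; print(n,nm,np.hypot(w[0],w[1]),"angle from left toward up",np.arctan2(w[0],w[1]))
print("panel o",o,"knobs",o+Rm@[0,.05,.034],o+Rm@[0,-.05,.034])
E
python3 fit.py
```

```text
[0.55651286 0.16636945 0.02770278 0.07453911] [-0.4  2.6  2.   2.4  0.3  0.5  0.9  1.3  0.3  0.4  1.4 -0.1  0.2 -0.2
  1.   1.7  1.3  0.5  1.3 -1.3 -0.4  0.1 -0.   2.4  0.6  1.2  0.2 -0.1
 -0.1  2.1 -0.7  1.2 -0.2 -1.3 -0.4  2.1  4.2  0.1  0.1  0.2  1.6  1.
  1.3  0.6]
scene iso 0.054836767594324515 angle from left toward up 0.17479295898163902
scene sel 0.0554017832189783 angle from left toward up 0.6599020482020675
scene mark 0.060893025053148295 angle from left toward up 1.9901657723146067
side iso 0.04924829459996134 angle from left toward up 0.13881073236339087
side sel 0.05163202173937309 angle from left toward up 0.676871804704263
side mark 0.06172126988429599 angle from left toward up 1.9583095254486775
panel o [0.53517612 0.16577821 0.0670269 ] knobs [0.52055601 0.21539228 0.09834297] [0.52332593 0.11543065 0.09834297]
```

The fit is consistent, with the isolator near 0 and the marker about 1.31 rad from the selector pointer. Next I'll check reach and the joint-7 range.

```bash
cat >> geo.py <<'E'
def tool(Rm,a,flip=0):
    """tool along -n; jaw axis x across a bar pointing at angle a (from left towards up-slope)"""
    y=-Rm[:,2]; x=Rm@np.array([np.cos(a),-np.sin(a),0])*(-1 if flip else 1)
    return R.from_matrix(np.c_[x,y,np.cross(x,y)]).as_rotvec()
E
python3 - <<'E'
from geo import *; from rig import robot
p=np.load("p.npy"); o,Rm,t,Rs=panel(p)
print(R.from_rotvec(robot.current_tcp_rot()).as_matrix().round(2))
for y in(.05,-.05):
  for fl in(0,1):
    for a in(.16,.66,1.57,1.97):
      for h in(.038,.12):
        q=robot.ik(o+Rm@[0,y,h],tool(Rm,a,fl)); print(y,fl,a,h,None if q is None else np.round(q,2))
E
```

```text
[[ 0.39 -0.   -0.92]
 [ 0.92 -0.    0.39]
 [-0.   -1.   -0.  ]]
0.05 0 0.16 0.038 [ 0.1   0.85 -1.1   2.31  1.67  0.97 -2.31]
0.05 0 0.16 0.12 [-0.8   0.43  0.2   2.37  1.44  0.14 -2.18]
0.05 0 0.66 0.038 [-0.73  0.61  0.17  2.36  2.48  0.19  2.57]
0.05 0 0.66 0.12 None
0.05 0 1.57 0.038 [-0.6   0.59 -0.01  2.35  2.13  0.27  2.02]
0.05 0 1.57 0.12 None
0.05 0 1.97 0.038 [-0.48  0.6  -0.19  2.34  1.95  0.35  1.8 ]
0.05 0 1.97 0.12 [ 0.1   0.64 -1.1   2.32  1.46  0.84  2.28]
0.05 1 0.16 0.038 [-0.62  0.6   0.    2.35  2.15  0.26  0.26]
0.05 1 0.16 0.12 [-0.77  0.42  0.16  2.37  1.44  0.16  0.96]
0.05 1 0.66 0.038 [-0.41  0.6  -0.28  2.34  1.89  0.4   0.04]
0.05 1 0.66 0.12 [-0.8   0.43  0.2   2.37  1.44  0.14  0.46]
0.05 1 1.57 0.038 [ 0.1   0.85 -1.1   2.31  1.67  0.97 -0.58]
0.05 1 1.57 0.12 [-0.8   0.43  0.2   2.37  1.44  0.14 -0.45]
0.05 1 1.97 0.038 [ 0.1   0.85 -1.1   2.31  1.67  0.97 -0.98]
0.05 1 1.97 0.12 [-0.8   0.43  0.2   2.37  1.44  0.14 -0.85]
-0.05 0 0.16 0.038 [ 0.31  0.83 -1.1   2.38  1.76  0.9  -2.23]
-0.05 0 0.16 0.12 [ 0.33  0.59 -1.1   2.39  1.55  0.73 -2.1 ]
-0.05
[... 169 characters left out ...]
  0.34  2.04]
-0.05 0 1.57 0.12 [-0.42  0.39 -0.02  2.44  1.9   0.17  2.42]
-0.05 0 1.97 0.038 [-0.03  0.63 -0.54  2.4   1.98  0.5   1.98]
-0.05 0 1.97 0.12 [-0.42  0.39 -0.02  2.44  1.9   0.17  2.02]
-0.05 1 0.16 0.038 [-0.08  0.61 -0.47  2.41  2.04  0.46  0.59]
-0.05 1 0.16 0.12 [-0.43  0.39 -0.02  2.44  1.91  0.17  0.69]
-0.05 1 0.66 0.038 [ 0.31  0.83 -1.1   2.38  1.76  0.9   0.41]
-0.05 1 0.66 0.12 [-0.48  0.39  0.06  2.44  2.01  0.15  0.09]
-0.05 1 1.57 0.038 [ 0.31  0.83 -1.1   2.38  1.76  0.9  -0.5 ]
-0.05 1 1.57 0.12 [-0.49  0.39  0.07  2.44  2.03  0.14 -0.84]
-0.05 1 1.97 0.038 [ 0.31  0.83 -1.1   2.38  1.76  0.9  -0.9 ]
-0.05 1 1.97 0.12 [-0.15  0.41 -0.39  2.42  1.67  0.32 -0.9 ]
```

Run:
```python
from geo import *; from rig import robot; import cv2
p=np.load("p.npy"); o,Rm,t,Rs=panel(p)
robot.goto(o+Rm@[0,.05,.12],tool(Rm,.16,1))
robot.move_gripper(.04,40)
print(robot.current_time_s(),robot.current_joint_positions(),robot.current_opening(),robot.current_contact_force())
f=robot.grab_frame("wrist"); cv2.imwrite("pics/w1.png",f["image"][:,:,::-1]); np.save("w1.npy",f,allow_pickle=True)
for y in(.05,-.05): print(proj(f,o+Rm@[0,y,.046]),proj(f,o+Rm@[0,y,.008]))
```

```text
2.5417 [-0.7703131   0.42434156  0.15645901  2.36832828  1.43721193  0.16244564
  0.962631  ] 0.04006529036156987 [ 0.56583042 -0.0110172   0.21989542]
[317.09107021 260.73252497] [317.26797828 243.41877057]
[287.41787328  88.51904892] [292.55371872  97.7808718 ]
```

View pics/w1.png

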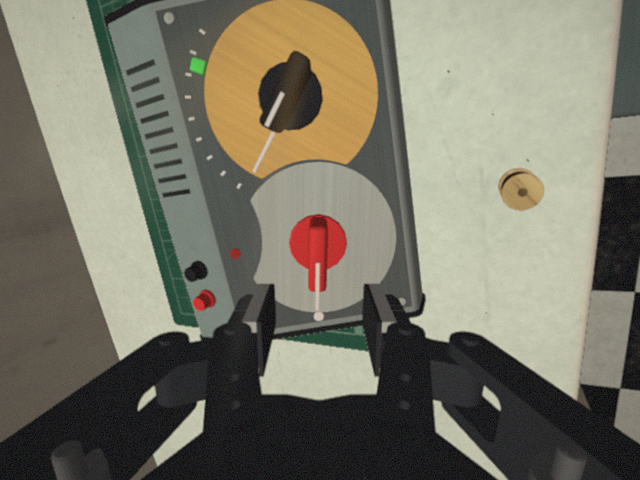

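The wrist view puts the isolator axis at (318,242), within about 1 px of the prediction. The selector line ends at (253,175) and the green tab is centred at (198,66). I'll grip the isolator and turn it.

```bash
cat > act.py <<'E'
from geo import *; from rig import robot; import cv2
p=np.load("p.npy"); o,Rm,t,Rs=panel(p); n=Rm[:,2]
def tq():  # moment about the face normal
    return float(n@robot.current_wrist_torque())
def a_tool():  # bar angle implied by tool
    x=-Rm.T@R.from_rotvec(robot.current_tcp_rot()).as_matrix()[:,0]; return float(np.arctan2(-x[1],x[0]))
def turn(d):
    q=np.array(robot.current_joint_positions()); q[6]-=d; robot.move_j(q)
def grip(y,a,opening=.04):
    print("touch",robot.servo_line(o+Rm@[0,y,.039],tool(Rm,a,1),feed=.06,contact_N=8))
    robot.move_gripper(.0,40)
    print("t",robot.current_time_s(),"open",robot.current_opening(),"F",np.round(robot.current_contact_force(),1),"tq",tq(),"a",a_tool())
E
python3 - <<'E'
from act import *
f=np.load("w1.npy",allow_pickle=True).item()
for nm,u,y in(("iso",(317.5,312),.05),("sel",(253,175),-.05),("mark",(198,66),-.05)):
    w=onplane(f,u,o,Rm,.008)-[0,y,0]; print(nm,np.hypot(w[0],w[1]),np.arctan2(w[0],w[1]))
grip(.05,.16)
for i in range(6):
    turn(.2); print(round(a_tool(),3),round(tq(),3),np.round(robot.current_contact_force(),1),robot.current_time_s())
    if abs(tq())>.6: break
E
```

```text
iso 0.05531281708484114 0.15820502827684524
sel 0.05705486685042998 0.6787324252682654
mark 0.06285604979705517 2.039874041730752
touch False
t 4.45 open 0.011355246454789168 F [ 0.6 -0.   5.6] tq 0.0022113695049218243 a 0.16015390333792723
0.356 -0.041 [ 2.  -0.8 -0.2] 4.7583
0.55 -0.022 [ 2.5  0.  -0.4] 5.0667
0.742 -0.073 [ 2.1 -1.8 -0.4] 5.3667
0.934 -0.055 [ 2.4 -1.3  1.1] 5.6667
1.126 -0.099 [ 3.  -2.  -0.2] 5.9667
1.318 -0.021 [ 2.9 -2.3  0.4] 6.2667
```

Run:
```python
from act import *
for i in range(10):
    turn(.05); robot.hold(.1); print(round(a_tool(),3),round(tq(),3),np.round(robot.current_contact_force(),1))
    if abs(tq())>.5: break
print(robot.current_joint_positions(),robot.current_time_s())
```

```text
1.364 0.062 [ 2.4 -2.5 -0. ]
1.412 -0.033 [ 1.9 -3.4  0.1]
1.46 -0.043 [ 2.7 -3.5  1.2]
1.509 0.017 [ 2.1 -3.5  1.1]
1.557 0.146 [ 3.  -3.5  0.8]
1.604 1.15 [ 3.3 -4.5  2.1]
[-0.51935282  0.59208647 -0.13116938  2.34525912  1.99230008  0.32374265
 -1.01245224] 8.3667
```

Run:
```python
from act import *
turn(-.03); print(tq())
robot.move_gripper(.04)
robot.servo_line(o+Rm@[0,.05,.10],feed=.1)
robot.goto(o+Rm@[0,-.05,.12],tool(Rm,.67,1))
f=robot.grab_frame("wrist"); cv2.imwrite("pics/w2.png",f["image"][:,:,::-1]); np.save("w2.npy",f,allow_pickle=True)
for y in(.05,-.05): print(proj(f,o+Rm@[0,y,.014]))
print(robot.current_time_s(),robot.current_joint_positions())
```

```text
0.6363010787210923
[398.21685771 342.59672032]
[317.56091097 246.27525301]
10.475 [-0.54275134  0.39614515  0.14036369  2.44448876  2.17551459  0.11677509
 -0.08786374]
```

View pics/w2.png

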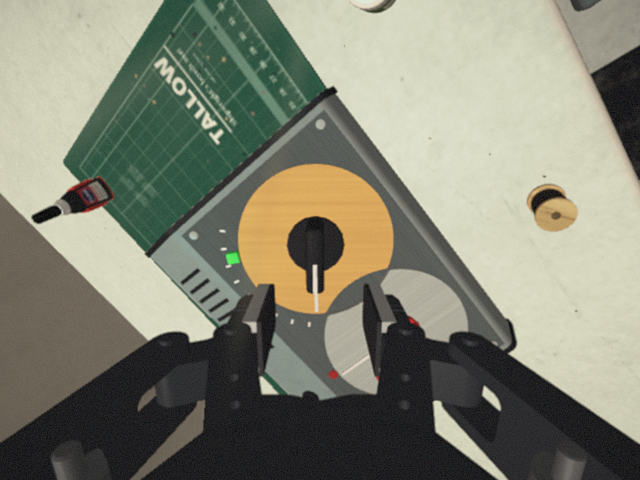

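The isolator line now points at the red dot (334,374). The selector line ends at (317,311) and the green tab is at (233,258). I'll refine the selector centre from the brass rim and compute the angle to turn.

```bash
cat > meas.py <<'E'
from geo import *; import cv2
from scipy.optimize import least_squares
def meas(f,o,Rm,line_guess=None):
    im=f["image"]; hsv=cv2.cvtColor(im,cv2.COLOR_RGB2HSV)
    g=cv2.inRange(hsv,(50,150,150),(75,255,255)); k,l,st,ce=cv2.connectedComponentsWithStats(g); i=1+np.argmax(st[1:,4]); mk=ce[i]
    b=cv2.inRange(hsv,(12,90,120),(25,255,255)); k,l,st,_=cv2.connectedComponentsWithStats(b); i=1+np.argmax(st[1:,4])
    c=max(cv2.findContours((l==i).astype(np.uint8),cv2.RETR_EXTERNAL,cv2.CHAIN_APPROX_NONE)[0],key=len)[:,0]
    W=np.array([onplane(f,u,o,Rm,.008)[:2] for u in c])
    W=W[np.abs(np.hypot(W[:,0],W[:,1]+.05)-.057)<.005]
    s=least_squares(lambda v:np.hypot(W[:,0]-v[0],W[:,1]-v[1])-.057,[0,-.05],loss="soft_l1",f_scale=.0005); v=s.x
    # white line: bright, unsaturated pixels on the disc, radius 36..54 mm
    ys,xs=np.nonzero((hsv[...,1]<110)&(hsv[...,2]>170)); P=np.array([onplane(f,u,o,Rm,.008)[:2]-v for u in zip(xs,ys)])
    r=np.hypot(*P.T); m=(r>.03)&(r<.0545); A=np.arctan2(P[m,0],P[m,1])
    if line_guess is not None: A=A[np.abs(A-line_guess)<.3]
    res={}
    for h in(.003,.008,.011):
        w=onplane(f,mk,o,Rm,h)[:2]-v; res[h]=(round(np.hypot(*w)*1e3,1),round(np.arctan2(*w),3))
    return dict(mark_px=mk,centre=v,n=len(W),line=(len(A),np.median(A),A.std()),mark=res)
E
python3 - <<'E'
from act import *; from meas import meas
for w,g in(("w1",.67),("w2",.67)): print(w,meas(np.load(w+".npy",allow_pickle=True).item(),o,Rm,g))
E
```

```text
w1 {'mark_px': array([201.,  61.]), 'centre': array([ 0.00121992, -0.0498449 ]), 'n': 439, 'line': (175, np.float64(0.6824876374106825), np.float64(0.023491843161631047)), 'mark': {0.003: (np.float64(62.6), np.float64(2.114)), 0.008: (np.float64(60.8), np.float64(2.107)), 0.011: (np.float64(59.7), np.float64(2.103))}}
w2 {'mark_px': array([232.61290323, 257.62096774]), 'centre': array([ 0.00090728, -0.05110706]), 'n': 366, 'line': (136, np.float64(0.6870525640342068), np.float64(0.027586901242757398)), 'mark': {0.003: (np.float64(63.7), np.float64(2.048)), 0.008: (np.float64(62.1), np.float64(2.071)), 0.011: (np.float64(61.2), np.float64(2.085))}}
```

The turn needed is about 1.37 rad. I'll turn 1.25 first, then look with the hand clear.

Run:
```python
from act import *; from meas import meas
grip(-.0505,.685); a0=a_tool()
while a_tool()-a0<1.24:
    turn(min(.25,a0+1.255-a_tool())); print(round(a_tool(),3),round(tq(),3),np.round(robot.current_contact_force(),1),robot.current_time_s())
    if abs(tq())>.6: break
a=a_tool(); robot.hold(.1)
robot.move_gripper(.04)
robot.servo_line(o+Rm@[0,-.05,.12],feed=.1)
robot.hold(.1)
f=robot.grab_frame("wrist"); cv2.imwrite("pics/w3.png",f["image"][:,:,::-1]); np.save("w3.npy",f,allow_pickle=True)
print(a,meas(f,o,Rm,a),robot.current_joint_positions())
```

```text
touch False
t 12.3333 open 0.010740623824406027 F [ 0.9 -4.9  7.7] tq 0.04262835885922833 a 0.6868560797741506
0.933 -0.095 [-0.2 -0.2 -0.3] 12.6833
1.176 -0.04 [-0.9  0.6 -1.1] 13.025
1.418 -0.055 [ 0.1  1.7 -2.1] 13.3667
1.659 -0.044 [ 0.2  1.6 -0.8] 13.7083
1.901 -0.066 [ 1.2  2.5 -1.8] 14.05
1.937 0.04 [ 0.7  2.3 -0.8] 14.3
1.9374067546813403 {'mark_px': array([310.03883495, 320.55339806]), 'centre': array([ 0.00097669, -0.05059633]), 'n': 368, 'line': (130, np.float64(1.9413538970776245), np.float64(0.024332702527673934)), 'mark': {0.003: (np.float64(63.8), np.float64(2.053)), 0.008: (np.float64(61.0), np.float64(2.056)), 0.011: (np.float64(59.4), np.float64(2.058))}} [-0.52096518  0.39484582  0.11055901  2.44635237  2.13030684  0.13161547
 -1.3130083 ]
```

View pics/w3.png

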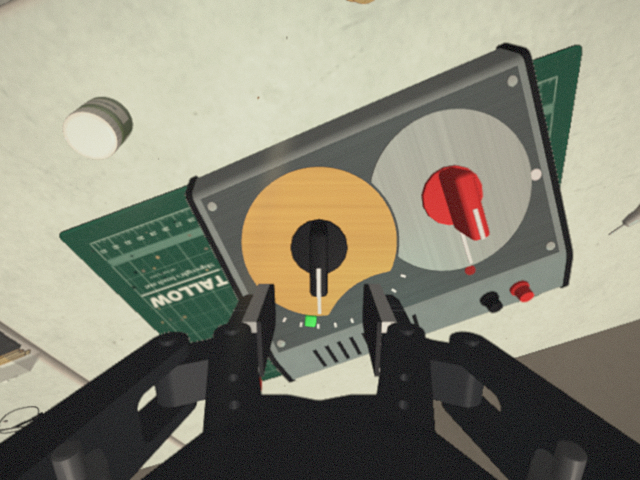

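The selector pointer is at (319,311), just short of the green tab at (310,321), with 0.114 rad to go. The isolator line is at the red dot. I'll regrip and finish the turn.

Run:
```python
from act import *; from meas import meas
grip(-.0505,1.941); T=2.055
for i in range(5):
    d=T-a_tool()
    if abs(d)<.003: break
    turn(d); robot.hold(.1); print(round(a_tool(),3),round(tq(),3))
robot.move_gripper(.04)
robot.servo_line(o+Rm@[0,-.05,.12],feed=.1); robot.hold(.1)
f=robot.grab_frame("wrist"); np.save("w4.npy",f,allow_pickle=True)
cv2.imwrite("pics/w4.png",cv2.resize(f["image"][90:340,160:560,::-1],None,fx=2,fy=2,interpolation=cv2.INTER_CUBIC))
print(meas(f,o,Rm,T),robot.current_time_s())
```

```text
touch False
t 17.7583 open 0.011119151926334487 F [-1.5  0.2  6.3] tq 0.07767554484790953 a 1.9405836663629645
2.052 -0.021
2.054 0.052
{'mark_px': array([319.44897959, 321.43877551]), 'centre': array([ 0.0010043, -0.0505509]), 'n': 368, 'line': (133, np.float64(2.0610816969746546), np.float64(0.024564153845349553)), 'mark': {0.003: (np.float64(63.8), np.float64(2.053)), 0.008: (np.float64(61.0), np.float64(2.053)), 0.011: (np.float64(59.3), np.float64(2.053))}} 19.9583
```

View pics/w4.png

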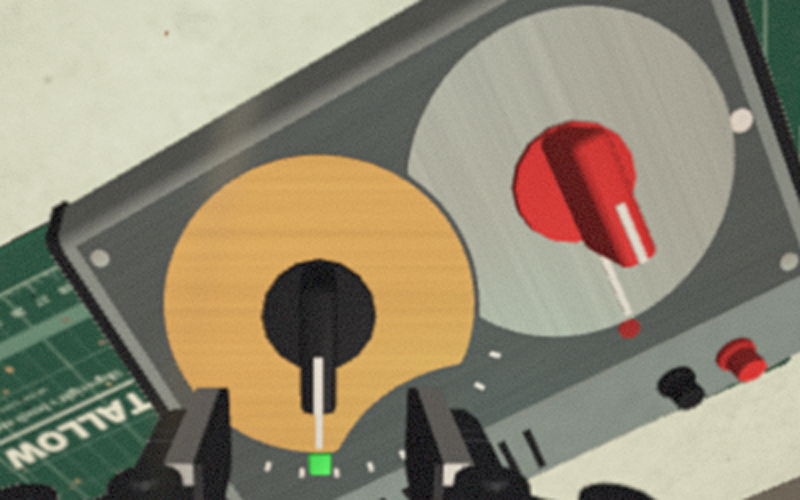

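The pointer line (319,445) meets the centre of the green tab (320,464), and the isolator line meets the red dot. The hand is clear, so I'm handing in.

```bash
python3 -c "
from rig import robot
print(robot.finish_job())"
```

```text
the job is handed in; nothing more can be done
None
```

The isolator is on, the selector pointer stands at the green marker, and the job was handed in at about 20 s of the 51 s allowed.

- **Isolator:** I turned the red knob clockwise until the torque jumped to about 1.15 N m, which I took as its stop. Its line points at the red dot in the last picture.
- **Selector:** I turned the black knob in two steps with a camera check between them. The last wrist picture measured the pointer at 2.061 rad and the marker at 2.053 rad. That is 0.008 rad apart, with the pointer a hair past the marker and still within measuring error.
- **Marker:** It measured the same before and after the last turn (2.053 to 2.056 rad), so it was not moved. An earlier automatic reading disagreed (2.107 rad) because the green patch was only partly picked out; I set it aside.
- **Bystanders:** I saw no contact with the pot, spool or bottle during the moves. I did not take a final overview picture to confirm where they stand.
- **At hand-in:** The gripper was open and clear above the knobs, touching nothing. Every force reading I took was under 10 N.

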